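# Hold the torch on the suspect spot of the racket frame

## Task

Draw the red torch straight up out of the tool block and, for comparison, shine it for about a second on the green spot on the racket frame, then on the yellow spot, each time at a slant of about 45 degrees with the lens about 10 cm from the spot. Finish while still holding it raised and steady on the yellow spot, so that the stringer can look for a crack; do not knock the racket, the machine or the block, and leave the awl, the string reel and the grip roll where they are.

Things in the scene. Friction and masses are not known exactly. Their poses are not given: they have to be found in the camera images.
- torch: Loose round red torch, 146 mm long, about 0.12 kg, standing lens down in a hole of the tool block. Origin: centre of the lens face; z axis runs from lens to tail (up at the start), the light leaves along -z. Head 34 mm diameter for the first 32 mm, tapering by 42 mm to a 25 mm handle up to the tail. At the start the lens is 10 mm and the tail 156 mm above the table; the top 96 mm stand out.
- dock: The grey tool block fixed to the bench, 85 (x) x 180 (y) x 60 mm high, origin at the centre of its underside. Two upright blind round holes of 38 mm diameter, 50 mm deep, at y = +45 and -45 mm in its frame; the torch is in one, the awl in the other (either way round).
- awl: Bystander: the loose blue-handled awl, standing in the other hole, 121 mm long: black point guard of 34 mm diameter (lowest 45 mm), blue handle up to 28 mm thick; its top is 131 mm above the table. Origin at the centre of its lower end.
- machine: Fixed stringing machine with a badminton racket clamped flat in it; origin on the table under the head's centre. Bed 170 (x) x 280 (y) x 30 mm; black clamps up to 144 mm high. Frame: oval of 10 mm round tube, 226 (x) x 286 mm (y) between tube centres, which are 130 mm above the table; tip at +y; shaft and white handle (32 mm thick) reach to y = -533 mm, 130 mm up.
- tag_yellow: Yellow round sticker, 18 mm diameter, 3 mm thick, flat on top of the racket frame: the suspect spot. Origin at the centre of its underside, 134.5 mm above the table. It is at one of three places on the frame: the tip (0, 143), the far side (113, 0) or between them (63, 119 mm) in the machine's frame.
- tag_green: A green sticker of the same size at another of the three places: the sound spot, lit first for comparison. Origin at the centre of its underside.
- tag_white: A white sticker of the same size at the third place: not to be lit.
- reel: Bystander: loose reel of string with white flanges, 100 mm diameter, 30 mm high, lying flat. Origin at the centre of its underside.
- grip_roll: Bystander: loose orange roll of grip tape, 60 mm diameter, 28 mm high, lying flat. Origin at the centre of its underside.

How it is judged:
On the way, in this order (a step that is already met when the one before it is completed fails the run):
1. the torch has been drawn straight up clear of the tool block, its lens above the block's top, while still within 20 degrees of upright (z of torch in the frame of dock above 0.065 m and angle between torch's own z axis and vertical below 0.35 rad and contact force between torch and dock below 0.05 N and contact force between torch and the fingers above 1 N), for 0.1 s.
2. the held torch shines on the green spot: slant 30 to 60 degrees, the spot 60 to 140 mm in front of the lens and within 20 mm of the axis, for half a second (contact force between torch and the fingers above 1 N and height (world z) of torch above 0.16 m and angle between torch's own z axis and vertical between 0.52 and 1.05 rad and x of tag_green in the frame of torch between -0.02 and 0.02 m and y of tag_green in the frame of torch between -0.02 and 0.02 m and z of tag_green in the frame of torch between -0.14 and -0.06 m), for 0.5 s.
At the end, for the whole second after the job is handed in: Torch held by the fingers, clear of block, machine and awl, still, lens end down and over 160 mm above the table, axis 30 to 60 degrees from vertical; the yellow spot lies 60 to 140 mm in front of the lens and within 20 mm of the axis along each of the torch's x and y (contact force between torch and the fingers above 1 N and height (world z) of torch above 0.16 m and angle between torch's own z axis and vertical between 0.52 and 1.05 rad and x of tag_yellow in the frame of torch between -0.02 and 0.02 m and y of tag_yellow in the frame of torch between -0.02 and 0.02 m and z of tag_yellow in the frame of torch between -0.14 and -0.06 m and contact force between torch and dock below 0.05 N and contact force between torch and machine below 0.05 N and contact force between torch and awl below 0.05 N and linear speed of torch below 0.02 m/s and angular speed of torch below 0.15 rad/s); the arm keeps its last pose, push and grip.
It fails at once if the torch, the fingers or the arm strikes the racket, its stickers or the machine with more than 3 N (contact force between any of torch, the fingers, the arm and machine above 3 N or contact force between any of torch, the fingers, the arm and tag_yellow above 3 N or contact force between any of torch, the fingers, the arm and tag_green above 3 N or contact force between any of torch, the fingers, the arm and tag_white above 3 N).
It fails at once if the fingers or the arm knocks the tool block with more than 5 N (contact force between any of the fingers, the arm and dock above 5 N).
It fails at once if the awl, the reel or the grip roll is shifted by more than 20 mm (distance of any of awl, reel, grip_roll from where it was at the start of the episode above 0.02 m).
It also fails if it takes over 32 s, if anything falls off the work surface, if the arm or the gripper's body presses on something with over 40 N, if the wrist force passes 120 N, or if a joint passes its speed limit or range.

## Robot

A 6-joint arm with a two-finger parallel gripper is mounted at the origin on the work surface. World frame = base frame: x ahead of the robot, y to its left, z up, the work surface at z = 0. Lengths are in m, angles in rad, forces in N, time in s.
With the tool pointing down it reaches from about 0.35 to 0.775 m from the base axis. Payload 5.5 kg.
Tool frame: the origin (TCP) lies at the very end of the fingers, on their centre line; the grasp point (between the pads) lies 19 mm behind it; z points along the fingers, y is the line along which they close (so a half turn about z gives the same grasp; the last joint's range is limited). The gripper opens to 85 mm and grips with 20 to 120 N. Pads are 22 mm wide; open, the fingers measure 114 mm over their backs; the gripper's body (76 mm by 85 mm) begins 54 mm behind the grasp point. The pads swing forward as they close: fully open they stand 13 mm farther back than shut.
Start: joints at [0.996, 0.313, 0.046, 1.304, 0, 1.431], TCP at [0.242, 0.522, 0.231] pointing down, gripper open.
Joint ranges: [-2.76, 2.76], [-0.86, 1.69], [-1.03, 1.26], [-2.2, 2.34], [-1.47, 1.5], [-3.14, 3.14]. Speed limits (rad/s): [2.57, 2.57, 3.14, 3.14, 3.14, 3.14].

## Interface

Orientations are given as a unit quaternion [w, x, y, z].
In Python, from workcell import env, cams, ticket, spotter gives the robot as it stands.
- The arm moves only by the tool jog_arm, never from a script. Its argument "increments" is a list that holds one entry, the list of rows, each a list of 7 numbers: the shift along the tool's x, y, z in units of 0.25 m (1.0 is 0.25 m), then the turn, a rotation vector about the tool's x, y, z in units of 180 degrees (1.0 is 180 degrees), then the closure in counts, from 0 (fully open) to 255 (shut). A call has 1 to 20 rows; each row shifts and turns the commanded pose from where the row before left it, along the tool's axes as they then stand; what a row does not reach is not made up. A row lasts 1/10 s, in which the tool goes at most 50 mm and 8.59 degrees, less where a joint would pass 70% of its speed; a pose out of reach is approached as far as the arm can. A call with a number of a shift or a turn outside -1 to 1 is refused whole. A call with a gripper value outside its range is refused whole. The fingers move at their own pace and stop on an object; "force" is the grip in N (left out, the last holds). Time passes only in rows, so rows that do not move let the fingers close. It gives the time, the measured TCP pose, the force, the opening and the grip force at its end, in the units of the state.
- env.get_state(): the state, without advancing time (a new reading comes with each control period).
- cams.read_camera(name): name is "scene" or "top"; returns a dict with "pixels" (400x640x3 uint8, red, green, blue), "fx", "fy", "cx", "cy" (pixels), "xyz" and "attitude" of the camera in the world. Camera axes: x right, y down, z forward; pixel columns grow to the right and rows downward; lengths in m; the calibration is good to about 2 mm. A picture is of the moment at which its call begins. There is no depth.
- ticket.hand_in(): hands the job in; it is judged then, once.
Trained networks look in the newest picture that a camera, given by its name, has taken for a name from the list of things; names that differ only in an ending like _2 or _b are one class to them, and where a whole thing is asked for, a point or a joint stands for the part that bears it (a point fixed in the world has none). Each returns a list of dicts, best first, with "conf" (0 to 1); they miss things now and then, are a little off and sometimes report something else, mostly with a low value. They report only what shows in the picture. A call takes as long as a camera call.
- spotter.find_in(target, camera): "uv" ([column, row] in pixels, amid what is visible of it).
- spotter.cut_out(target, camera): "region" (400x640 bool, what is visible of it) and "uv" ([column, row] in pixels, amid what is visible of it).
- spotter.landmark_of(target, camera): "uv" ([column, row] in pixels: a listed point, or the origin of a listed thing).
The state is a dict: "clock": time; "joint_pos": joint angles; "qvel": joint speeds; "tau": joint torques, N m; "tcp_pos": TCP position; "orientation": TCP orientation; "wrist_force": force on the tool from outside, world axes, zero at the start; "ft_torque": the same for the moment, N m; "finger_gap": finger opening in m; "grip_force": force on a finger pad.
Only numpy, scipy, OpenCV 4.12 (cv2) and the standard library are available. Lean on these libraries where they do the work, as an engineer would, in place of code of your own. Each camera call takes 0.05 s, during which the arm holds its last target. There are 200 camera calls.

## Working session

There is one attempt and no reset: what is moved stays moved. The work goes in short steps, Python scripts to look and compute and a tool call to move; the robot and the scene stay as the last step left them, time stands still between calls to the robot, and variables do not carry over. Pictures are saved under pics/ and viewed, at most 10 in all, crops included, and the job is handed in when it is done.

Besides the shell and the picture viewer there is one more tool, called after "Request:" as a command line: name --argument value ..., lists and objects as JSON in quotes. jog_arm: Moves the arm, as the interface text tells. Shifts and turns lie within -1 to 1; 1 stands for 0.25 m of shift or 180 degrees of turn. Its arguments: {"type":"object","properties":{"increments":{"type":"array"},"force":{"type":"number"}},"required":["increments"]}

```bash
mkdir -p pics
cat > h.py <<'E'
import numpy as np,cv2
from scipy.spatial.transform import Rotation as R
from workcell import env,cams,ticket,spotter
def rot(q): return R.from_quat([q[1],q[2],q[3],q[0]])
def ray(c,uv):
    d=rot(c["attitude"]).apply([(uv[0]-c["cx"])/c["fx"],(uv[1]-c["cy"])/c["fy"],1]); return np.array(c["xyz"]),d
def at_z(c,uv,z):
    o,d=ray(c,uv); return o+d*(z-o[2])/d[2]
def tri(c1,u1,c2,u2):
    A=[];b=[]
    for c,u in((c1,u1),(c2,u2)):
        o,d=ray(c,u); d=d/np.linalg.norm(d); P=np.eye(3)-np.outer(d,d); A.append(P);b.append(P@o)
    return np.linalg.lstsq(np.vstack(A),np.hstack(b),rcond=None)[0]
E
python3 - <<'E'
from h import *
np.set_printoptions(precision=4,suppress=True)
C={n:cams.read_camera(n) for n in("top","scene")}
for n,c in C.items():
    cv2.imwrite(f"pics/{n}0.png",c["pixels"][:,:,::-1]); print(n,c["fx"],c["xyz"],c["attitude"])
Z=dict(torch=.01,dock=0,awl=.01,machine=0,tag_yellow=.1345,tag_green=.1345,tag_white=.1345,reel=0,grip_roll=0)
for t,z in Z.items():
    for n in C:
        for f in(spotter.landmark_of,spotter.find_in):
            r=f(t,n)
            print(t,n,f.__name__,[(round(x["conf"],2),np.round(x["uv"],1),at_z(C[n],x["uv"],z)[:2]) for x in r[:2]])
print(env.get_state());
E
```

```text
top 422.1685685434182 [ 0.4519 -0.0218  1.2966] [-0.0378  0.7161 -0.6966  0.0231]
scene 405.29305271591534 [1.3085 0.1372 0.7134] [-0.2805  0.5711  0.6891 -0.3468]
torch top call [(0.45, array([259.6, 246.3]), array([0.4416, 0.2019]))]
torch top call [(0.43, array([255.2, 246.6]), array([0.4403, 0.2153]))]
torch scene call [(0.88, array([400.4, 222.3]), array([0.4385, 0.2028]))]
torch scene call [(0.95, array([404.5, 193.7]), array([0.3027, 0.212 ]))]
dock top call [(0.58, array([248.6, 238.4]), array([0.4647, 0.2386]))]
dock top call [(0.65, array([243.6, 241.6]), array([0.4545, 0.2536]))]
dock scene call [(0.89, array([416.2, 230. ]), array([0.4511, 0.2459]))]
dock scene call [(0.79, array([420.7, 224.4]), array([0.4253, 0.2581]))]
awl top call [(0.58, array([230.2, 237. ]), array([0.4673, 0.2932]))]
awl top call [(0.64, array([224.5, 236.2]), array([0.4693, 0.3108]))]
awl scene call [(0.72, array([439.4, 235.3]), array([0.4737, 0.3031]))]
awl scene call [(0.83, array([442.1, 208.2]), array([0.3548, 0.3167]))]
machine top call [(0.61, array([371.5, 199.8]), array([ 0.594 , -0.1362]
[... 1581 characters left out ...]
[(0.69, array([225.6, 171.2]), array([0.6718, 0.3198]))]
grip_roll scene call [(0.79, array([449.9, 300.6]), array([0.6795, 0.3164]))]
grip_roll scene call [(0.67, array([450.1, 294.9]), array([0.6628, 0.3181]))]
{'clock': 1.9, 'joint_pos': array([ 0.9964,  0.3132,  0.0461,  1.3036, -0.    ,  1.4312]), 'qvel': array([-0.0011,  0.0015,  0.0016,  0.0005, -0.0021, -0.0001]), 'tau': array([ -0.0015, -48.0455,  29.8801,   0.0005,  -0.0002,   0.    ]), 'tcp_pos': array([0.2422, 0.5215, 0.2313]), 'orientation': array([0.    , 0.2157, 0.9765, 0.    ]), 'wrist_force': array([-0.7422,  0.2151,  0.5836]), 'ft_torque': array([0.042 , 0.0107, 0.041 ]), 'grip_force': 0.0, 'finger_gap': 0.0853043968823894}
```

Run:
```python
import cv2
a=cv2.imread("pics/top0.png")[130:290,200:400]; b=cv2.imread("pics/scene0.png")[120:300,190:470]
cv2.imwrite("pics/t1.png",cv2.resize(a,None,fx=3.7,fy=3.7,interpolation=cv2.INTER_CUBIC)); cv2.imwrite("pics/s1.png",cv2.resize(b,None,fx=2.8,fy=2.8,interpolation=cv2.INTER_CUBIC))
```

```text
(no output)
```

View pics/t1.png

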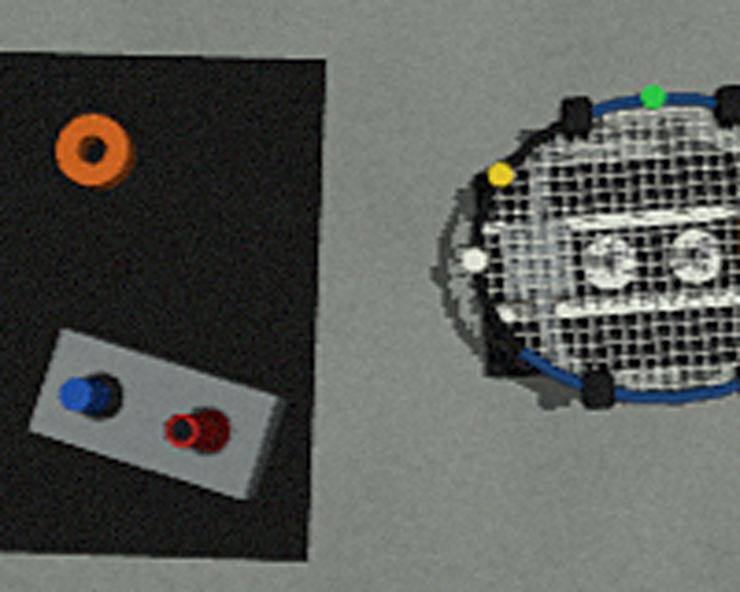

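View pics/s1.png

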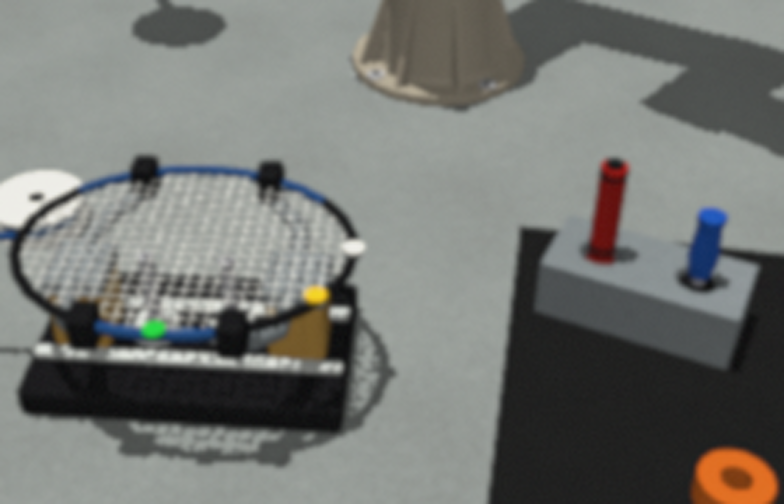

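Run:
```python
from h import *
np.set_printoptions(precision=4,suppress=True)
C={n:cams.read_camera(n) for n in("top","scene")}
def blob(c,lo,hi,near,r=12,hi_red=False):
    h=cv2.cvtColor(c["pixels"],cv2.COLOR_RGB2HSV); m=cv2.inRange(h,lo,hi)
    k=np.zeros_like(m); cv2.circle(k,tuple(int(v) for v in near),r,255,-1); M=cv2.moments(m&k,True)
    return (M["m10"]/M["m00"],M["m01"]/M["m00"]),M["m00"]
G={"y":((18,120,120),(35,255,255),[(335,177),(303,225)]),"g":((50,110,80),(85,255,255),[(376,156),(245,238)]),
"w":((0,0,185),(180,45,255),[(328,200),(316,208)])}
for k,(lo,hi,nr) in G.items():
    o={}
    for n,p in zip(("top","scene"),nr): o[n],a=blob(C[n],lo,hi,p,8 if k!="w" else 5); print(k,n,o[n],a,at_z(C[n],o[n],.137)[:2])
    print(k,"tri",tri(C["top"],o["top"],C["scene"],o["scene"]))
# tail tops: manual from the viewed crops
tt=(200+182/3.7,130+430/3.7); ts=(190+616/2.8,120+164/2.8)
print("tail",at_z(C["top"],tt,.156),at_z(C["scene"],ts,.156),tri(C["top"],tt,C["scene"],ts))
at=(200+77/3.7,130+394/3.7); as_=(190+711/2.8,120+215/2.8)
print("awl",at_z(C["top"],at,.131),at_z(C["scene"],as_,.131))
for p in((60,327),(280,398),(246,499),(30,431)): print("dockcorner",at_z(C["top"],(200+p[0]/3.7,130+p[1]/3.7),.06)[:2])
print(env.get_state()["clock"])
```

```text
y top (334.8235294117647, 176.7058823529412) 34.0 [ 0.6407 -0.0214]
y scene (302.5681818181818, 225.25) 44.0 [ 0.6443 -0.0199]
y tri [ 0.6411 -0.0211  0.1342]
g top (376.02777777777777, 155.91666666666666) 36.0 [ 0.702  -0.1344]
g scene (244.4375, 237.47916666666666) 48.0 [ 0.7058 -0.1331]
g tri [ 0.7026 -0.1346  0.134 ]
w top (327.42857142857144, 199.82142857142858) 28.0 [ 0.5757 -0.0027]
w scene (315.6578947368421, 207.71052631578948) 38.0 [ 0.5772 -0.0032]
w tri [ 0.5759 -0.0031  0.136 ]
tail [0.4422 0.2047 0.156 ] [0.4443 0.2089 0.156 ] [0.4421 0.2071 0.1541]
awl [0.4665 0.2897 0.131 ] [0.4718 0.2929 0.131 ]
dockcorner [0.5203 0.3249]
dockcorner [0.4688 0.147 ]
dockcorner [0.3887 0.1708]
dockcorner [0.4371 0.3447]
2.0
```

Request:
jog_arm --increments '[[[0,0,0,0,0,0.045,0],[0,0,0,0,0,0.045,0],[0,0,0,0,0,0.045,0],[0,0,0,0,0,0.045,0],[0,0,0,0,0,0.045,0],[0,0,0,0,0,0.045,0],[0,0,0,0,0,0.045,0],[0,0,0,0,0,0.045,0],[0,0,0,0,0,0.045,0],[0,0,0,0,0,0.045,0],[-0.1,0.112,0,0,0,0,0],[-0.1,0.112,0,0,0,0,0],[-0.1,0.112,0,0,0,0,0],[-0.1,0.112,0,0,0,0,0],[-0.1,0.112,0,0,0,0,0],[-0.1,0.112,0,0,0,0,0],[-0.1,0.112,0,0,0,0,0],[-0.1,0.112,0,0,0,0,0],[-0.1,0.112,0,0,0,0,0],[-0.1,0.112,0,0,0,0,0]]]'

```text
clock: 4.0
tcp_pos: [0.4437, 0.203, 0.2315]
orientation: [0.0, 0.798, 0.602, 0.0]
wrist_force: [0.3, -0.2, 0.9]
finger_gap: 0.0851
grip_force: 0.0
```

Request:
jog_arm --increments '[[[0,0,0,0,0,0,0],[0.01,-0.01,0,0,0,0,0],[0,0,0,0,0,0,0]]]'

```text
clock: 4.3
tcp_pos: [0.4405, 0.2082, 0.2313]
orientation: [-0.0, 0.798, 0.603, -0.0]
wrist_force: [0.3, 0.5, -0.2]
finger_gap: 0.0853
grip_force: 0.0
```

Run:
```python
from h import *
s=env.get_state(); print(s["tcp_pos"])
a=cams.read_camera("top")["pixels"][200:290,200:320,::-1]; b=cams.read_camera("scene")["pixels"][120:240,350:490,::-1]
a=cv2.resize(a,(400,300),interpolation=cv2.INTER_CUBIC); b=cv2.resize(b,(400,343),interpolation=cv2.INTER_CUBIC)[:300]
cv2.imwrite("pics/p2.png",np.hstack([a,b]))
```

```text
[0.4405309  0.2082301  0.23133137]
```

View pics/p2.png

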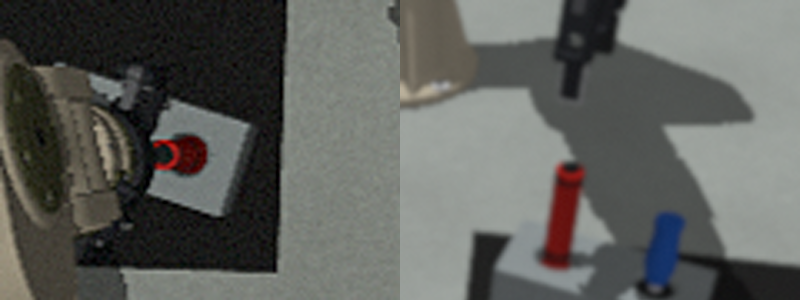

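The left half (top view) shows the red tail at about (165,155), just beside the gripper. In the right half (scene view) the gripper at about (570,60) is above the torch tail at (570,165), and the blue awl is clear at (665,240).

Request:
jog_arm --increments '[[[-0.007,0.008,0.09,0,0,0,0],[0,0,0.09,0,0,0,0],[0,0,0.09,0,0,0,0],[0,0,0.09,0,0,0,0],[0,0,0.09,0,0,0,0],[0,0,0.07,0,0,0,0],[0,0,0,0,0,0,0]]]'

```text
clock: 5.1
tcp_pos: [0.4401, 0.2056, 0.0991]
orientation: [-0.001, 0.798, 0.603, -0.002]
wrist_force: [-0.3, 0.1, 0.1]
finger_gap: 0.0852
grip_force: 0.0
```

Request:
jog_arm --increments '[[[0,0,0,0,0,0,255],[0,0,0,0,0,0,255],[0,0,0,0,0,0,255],[0,0,0,0,0,0,255],[0,0,0,0,0,0,255],[0,0,0,0,0,0,255],[0,0,0,0,0,0,255],[0,0,0,0,0,0,255],[0,0,0,0,0,0,255],[0,0,0,0,0,0,255]]]' --force 70

```text
clock: 6.1
tcp_pos: [0.4436, 0.2054, 0.1023]
orientation: [0.0, 0.798, 0.602, 0.001]
wrist_force: [-0.1, 0.7, 5.4]
finger_gap: 0.0226
grip_force: 68.5
```

Request:
jog_arm --increments '[[[0,0,-0.04,0,0,0,255],[0,0,-0.08,0,0,0,255],[0,0,-0.08,0,0,0,255],[0,0,-0.08,0,0,0,255],[0,0,-0.08,0,0,0,255],[0,0,-0.08,0,0,0,255],[0,0,-0.08,0,0,0,255],[0,0,-0.08,0,0,0,255],[0,0,-0.08,0,0,0,255],[0,0,-0.08,0,0,0,255],[0,0,-0.08,0,0,0,255],[0,0,0,0,0,0,255],[0,0,0,0,0,0,255]]]'

```text
clock: 7.4
tcp_pos: [0.4426, 0.2052, 0.3111]
orientation: [0.0, 0.798, 0.602, 0.0]
wrist_force: [-0.1, 0.5, -1.3]
finger_gap: 0.0225
grip_force: 69.1
```

Run:
```python
from h import *
s=env.get_state(); print(s["tcp_pos"],s["joint_pos"])
b=cams.read_camera("scene")["pixels"][40:240,300:500,::-1]
cv2.imwrite("pics/p3.png",cv2.resize(b,(600,600),interpolation=cv2.INTER_CUBIC))
```

```text
[0.44264124 0.20516492 0.3111308 ] [2.69258150e-01 1.31402912e-01 7.58591486e-03 1.44674956e+00
 7.56121827e-05 2.11782670e+00]
```

View pics/p3.png

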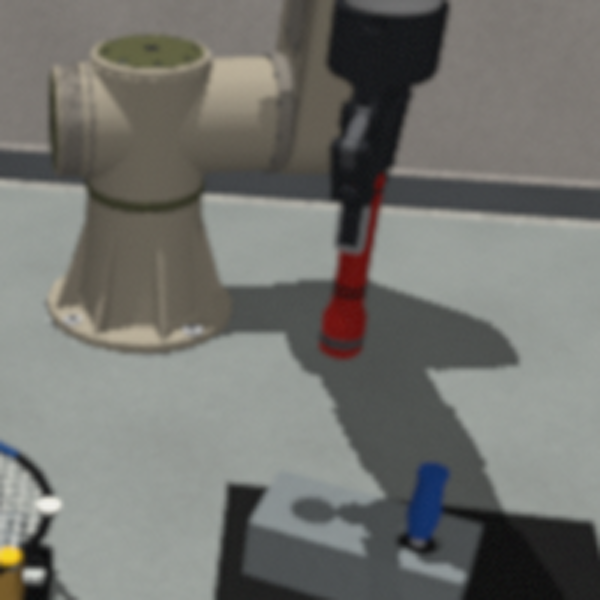

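The torch is out and held at about (350,300). The block hole is empty and the awl at (428,505) has not moved. The torch axis looks slightly off from the fingers, so I'll check that near the spot.

```bash
cat > plan.py <<'E'
from h import *
def plan(spot,az,tilt=np.pi/4,dist=.192,off=(0,0,0),n=12):
    """rows for tilt (in place) then shift, from the measured pose; off = beam error in world to remove"""
    s=env.get_state(); r=rot(s["orientation"]); d=np.array([np.cos(az)*np.sin(tilt),np.sin(az)*np.sin(tilt),-np.cos(tilt)])
    z=r.apply([0,0,1]); k=np.cross(z,d); w=k/np.linalg.norm(k)*np.arccos(z@d); wt=r.inv().apply(w)/np.pi
    r2=R.from_rotvec(w)*r; t=np.array(spot)-d*dist+np.array(off); sh=r2.inv().apply(t-s["tcp_pos"])/.25
    print("turn total",wt.round(4),"shift total",sh.round(3),"per row",(sh/n).round(4),"target",t.round(3),"deg/row6",np.degrees(np.linalg.norm(w))/6)
E
python3 -c "
from plan import *
plan([.703,-.1345,.136],-.189)"
```

```text
turn total [-0.2494  0.0223 -0.    ] shift total [-1.097  0.511  0.63 ] per row [-0.0914  0.0426  0.0525] target [ 0.57  -0.109  0.272] deg/row6 7.511318122886515
```

Request:
jog_arm --increments '[[[0,0,0,-0.0416,0.0037,0,255],[0,0,0,-0.0416,0.0037,0,255],[0,0,0,-0.0416,0.0037,0,255],[0,0,0,-0.0416,0.0037,0,255],[0,0,0,-0.0416,0.0037,0,255],[0,0,0,-0.0416,0.0037,0,255],[0,0,0,0,0,0,255]]]'

```text
clock: 8.15
tcp_pos: [0.4361, 0.2031, 0.3022]
orientation: [0.283, 0.737, 0.56, 0.252]
wrist_force: [-1.5, -0.6, -2.0]
finger_gap: 0.0232
grip_force: 69.2
```

Request:
jog_arm --increments '[[[-0.09,0.043,0.052,0,0,0,255],[-0.092,0.043,0.053,0,0,0,255],[-0.092,0.043,0.053,0,0,0,255],[-0.092,0.043,0.053,0,0,0,255],[-0.092,0.043,0.053,0,0,0,255],[-0.092,0.043,0.053,0,0,0,255],[-0.092,0.043,0.053,0,0,0,255],[-0.092,0.043,0.053,0,0,0,255],[-0.092,0.043,0.053,0,0,0,255],[-0.092,0.043,0.052,0,0,0,255],[-0.09,0.042,0.052,0,0,0,255],[-0.09,0.04,0.05,0,0,0,255],[0,0,0,0,0,0,255],[0,0,0,0,0,0,255]]]'

```text
clock: 9.55
tcp_pos: [0.5708, -0.1105, 0.273]
orientation: [0.283, 0.738, 0.556, 0.257]
wrist_force: [-0.0, 0.7, -1.3]
finger_gap: 0.0232
grip_force: 69.2
```

```bash
cat > look.py <<'E'
import sys
from plan import *
np.set_printoptions(precision=4,suppress=True)
s=env.get_state(); r=rot(s["orientation"]); d=r.apply([0,0,1]); t=np.array(s["tcp_pos"]); print("clock",s["clock"],"tcp",t,"d",d)
C={n:cams.read_camera(n) for n in("top","scene")}; uv={}
def proj(c,p):
    q=rot(c["attitude"]).inv().apply(np.array(p)-c["xyz"]); return np.array([c["fx"]*q[0]/q[2]+c["cx"],c["fy"]*q[1]/q[2]+c["cy"]])
spot=np.array(eval(sys.argv[1])); out=[]
for n,c in C.items():
    l=spotter.landmark_of("torch",n); uv[n]=l[0]["uv"] if l else None
    im=c["pixels"][:,:,::-1].copy(); e=proj(c,t+d*.092); print(n,[(x["conf"],np.round(x["uv"],1)) for x in l],"expected lens",e,"spot",proj(c,spot))
    h=cv2.cvtColor(c["pixels"],cv2.COLOR_RGB2HSV); m=(cv2.inRange(h,(0,120,50),(8,255,255))|cv2.inRange(h,(172,120,50),(180,255,255)))
    nn,lab,st,ce=cv2.connectedComponentsWithStats(m); i=1+np.argmax(st[1:,4]); ys,xs=np.nonzero(lab==i)
    vx,vy,x0,y0=cv2.fitLine(np.stack([xs,ys],1).astype(np.float32),cv2.DIST_HUBER,0,.01,.01).ravel()
    ax=proj(c,t+d*.092)-proj(c,t+d*.02); ax/=np.linalg.norm(ax)
    print("  red n",st[i,4],"centre",(x0,y0),"dir",(vx,vy),"tool axis dir",ax,"axis dist of spot px",float(np.cross([vx,vy],proj(c,spot)-[x0,y0])),"tool-axis line dist of red centre px",float(np.cross(ax,[x0,y0]-e)))
    ex,ey=[int(v) for v in e]; x1=min(max(ex-60,0),520); y1=min(max(ey-60,0),280)
    out.append(cv2.resize(im[y1:y1+120,x1:x1+120],(400,400),interpolation=cv2.INTER_CUBIC)); print("  crop origin",x1,y1)
cv2.imwrite(sys.argv[2],np.hstack(out))
if all(u is not None for u in uv.values()):
    L=tri(C["top"],uv["top"],C["scene"],uv["scene"]); print("lens tri",L,"in tool",r.inv().apply(L-t))
E
python3 -W ignore look.py "[.703,-.1345,.136]" pics/g1.png
```

```text
clock 9.55 tcp [ 0.5708 -0.1105  0.273 ] d [ 0.694  -0.1328 -0.7076]
top [(0.65, array([375. , 177.9]))] expected lens [373.8283 175.5974] spot [376.0299 155.6267]
  red n 207 centre (np.float32(371.52704), np.float32(185.90826)) dir (np.float32(0.33697984), np.float32(-0.94151187)) tool axis dir [ 0.136  -0.9907] axis dist of spot px -5.964778843412046 tool-axis line dist of red centre px -0.8771703998452134
  crop origin 313 115
scene [(0.57, array([256.2, 193.1])), (0.22, array([300.1, 226. ]))] expected lens [256.0146 191.6581] spot [244.2748 236.8934]
  red n 501 centre (np.float32(267.53333), np.float32(157.97095)) dir (np.float32(0.35045344), np.float32(-0.9365802)) tool axis dir [-0.2702  0.9628] axis dist of spot px 5.875149847492647 tool-axis line dist of red centre px -1.9890169228685597
  crop origin 196 131
lens tri [ 0.6296 -0.1257  0.2003] in tool [-0.0046 -0.0081  0.0943]
```

View pics/g1.png

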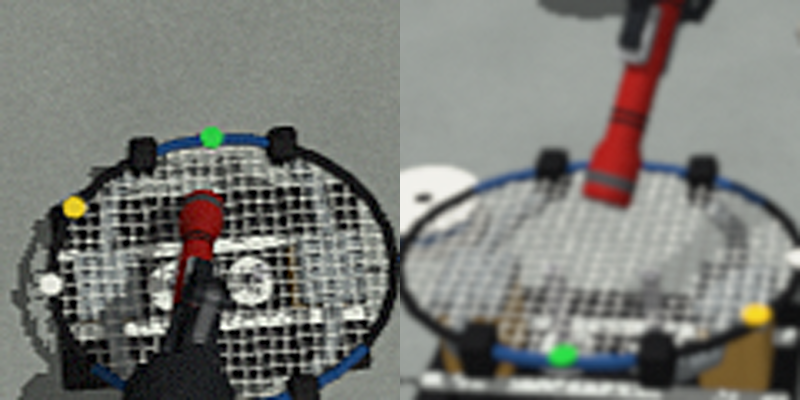

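The head at (203,215) in the top view and (610,180) in the scene view points at the green spot, at (211,137) and (563,356). The extended axis misses by about 1–2 px (under 5 mm), so I hold here.

Request:
jog_arm --increments '[[[0,0,0,0,0,0,255],[0,0,0,0,0,0,255],[0,0,0,0,0,0,255],[0,0,0,0,0,0,255],[0,0,0,0,0,0,255],[0,0,0,0,0,0,255],[0,0,0,0,0,0,255],[0,0,0,0,0,0,255],[0,0,0,0,0,0,255],[0,0,0,0,0,0,255],[0,0,0,0,0,0,255],[0,0,0,0,0,0,255]]]'

```text
clock: 10.95
tcp_pos: [0.5703, -0.1091, 0.2732]
orientation: [0.284, 0.737, 0.556, 0.257]
wrist_force: [0.3, -0.1, -0.4]
finger_gap: 0.0226
grip_force: 69.2
```

```bash
python3 -c "
from plan import *
plan([.6415,-.021,.136],-.19,n=5)"
```

```text
turn total [ 0.0006 -0.0003  0.    ] shift total [ 0.378 -0.272 -0.229] per row [ 0.0755 -0.0543 -0.0459] target [0.508 0.005 0.272] deg/row6 0.01921547035863601
```

Request:
jog_arm --increments '[[[0.04,-0.03,-0.025,0,0,0,255],[0.06,-0.042,-0.036,0,0,0,255],[0.06,-0.042,-0.036,0,0,0,255],[0.06,-0.042,-0.036,0,0,0,255],[0.06,-0.042,-0.036,0,0,0,255],[0.06,-0.042,-0.036,0,0,0,255],[0.038,-0.032,-0.024,0,0,0,255],[0,0,0,0,0,0,255],[0,0,0,0,0,0,255],[0,0,0,0,0,0,255],[0,0,0,0,0,0,255],[0,0,0,0,0,0,255],[0,0,0,0,0,0,255]]]'

```text
clock: 12.25
tcp_pos: [0.5082, 0.0043, 0.2714]
orientation: [0.284, 0.737, 0.556, 0.257]
wrist_force: [-0.2, 0.0, -1.3]
finger_gap: 0.0229
grip_force: 69.2
```

```bash
python3 -W ignore look.py "[.6415,-.021,.136]" pics/y1.png; python3 -c "
from plan import *
plan([.6415,-.021,.136],-.19,n=1)"
```

```text
clock 12.25 tcp [0.5082 0.0043 0.2714] d [ 0.6955 -0.1336 -0.706 ]
top [(0.58, array([333.1, 200. ]))] expected lens [329.081 198.36 ] spot [334.6743 176.4739]
  red n 231 centre (np.float32(326.809), np.float32(206.54268)) dir (np.float32(0.31704614), np.float32(-0.9484101)) tool axis dir [ 0.2529 -0.9675] axis dist of spot px -2.0736475700129438 tool-axis line dist of red centre px -0.12883280163785837
  crop origin 269 138
scene [(0.74, array([315.5, 184.9]))] expected lens [313.7852 181.5041] spot [302.3649 224.7352]
  red n 426 centre (np.float32(324.11185), np.float32(149.81108)) dir (np.float32(0.35359716), np.float32(-0.9353978)) tool axis dir [-0.2591  0.9658] axis dist of spot px 6.150865098359649 tool-axis line dist of red centre px -1.7616019611605367
  crop origin 253 121
lens tri [ 0.5683 -0.0119  0.1943] in tool [-0.0054 -0.0104  0.0984]
turn total [ 0.0006 -0.0002 -0.    ] shift total [ 0.     0.001 -0.001] per row [ 0.0004  0.0005 -0.0007] target [0.508 0.005 0.272] deg/row6 0.017770617455334054
```

View pics/y1.png

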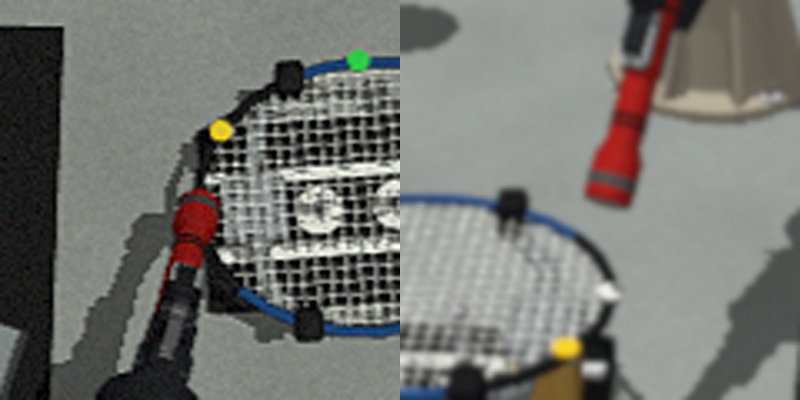

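The red head at (195,215) / (608,190) points at the yellow spot at (221,131) / (567,348). Sideways aim is good. Pitch shows poorly in these views, so I fit the torch silhouette once to check it.

```bash
cat > fit.py <<'E'
from h import *
from scipy.optimize import minimize
np.set_printoptions(precision=4,suppress=True)
s=env.get_state(); r=rot(s["orientation"]); t=np.array(s["tcp_pos"]); spot=np.array([.6415,-.021,.1345])
th=np.linspace(0,2*np.pi,40,endpoint=False); S=4; obs=[]
def proj(c,p):
    q=rot(c["attitude"]).inv().apply(p-np.array(c["xyz"])); return np.stack([c["fx"]*q[:,0]/q[:,2]+c["cx"],c["fy"]*q[:,1]/q[:,2]+c["cy"]],1)
def ring(z,rad): return np.stack([rad*np.cos(th),rad*np.sin(th),np.full(40,z)],1)
segs=[(ring(0,.017),ring(.032,.017)),(ring(.032,.017),ring(.074,.0125)),(ring(.074,.0125),ring(.1,.0125))]
def world(p,pts):  # torch frame -> world; p: tool x,y of axis at grasp, pitch, yaw, lens distance from TCP
    q=pts.copy(); q[:,2]=.019+p[4]-q[:,2]; q=R.from_rotvec([p[2],p[3],0]).apply(q); q[:,:2]+=p[:2]; q[:,2]-=.019
    return r.apply(q)+t
for n in("top","scene"):
    c=cams.read_camera(n); h=cv2.cvtColor(c["pixels"],cv2.COLOR_RGB2HSV)
    m=cv2.inRange(h,(0,110,40),(9,255,255))|cv2.inRange(h,(170,110,40),(180,255,255)); m=cv2.morphologyEx(m,cv2.MORPH_CLOSE,np.ones((5,5)))
    e=proj(c,r.apply([[0,0,.092],[0,0,.025]])+t); g=np.mgrid[0:400,0:640][::-1].astype(float)
    w=((g[0]-e[1,0])*(e[0,0]-e[1,0])+(g[1]-e[1,1])*(e[0,1]-e[1,1])>0)&(np.hypot(g[0]-e[0,0],g[1]-e[0,1])<50)
    obs.append((c,(m>0)&w,w))
def cost(p):
    k=0
    for c,m,w in obs:
        im=np.zeros((400*S,640*S),np.uint8)
        for a,b in segs: cv2.fillConvexPoly(im,cv2.convexHull(np.round((proj(c,world(p,np.vstack([a,b])))+.5)*S).astype(np.int32)),255)
        k+=np.abs(cv2.resize(im,(640,400),interpolation=cv2.INTER_AREA)/255.-m)[w].sum()
    return k+.5*((p[0]/.008)**2+(p[1]/.003)**2+(p[2]/.05)**2+(p[3]/.1)**2+((p[4]-.092)/.004)**2)
p0=np.array([0,0,0,0,.092]); D=np.array([.004,.003,.04,.04,.004])
best=min((minimize(cost,x0,method="Nelder-Mead",options=dict(initial_simplex=np.vstack([x0,x0+np.diag(D)]),maxfev=250,xatol=1e-5)) for x0 in(p0,p0+[-.003,-.002,.04,-.03,.003])),key=lambda o:o.fun)
for nm,p in(("nominal",p0),("fit",best.x)):
    L,T=world(p,np.array([[0,0,0],[0,0,.146]])); a=(L-T)/.146; v=spot-L; e=v-a*(v@a)
    print(nm,p,cost(p),"lens",L,"dist",v@a,"miss in tool",r.inv().apply(e),"slant",np.degrees(np.arccos(-a[2])))
E
python3 fit.py
```

```text
nominal [0.    0.    0.    0.    0.092] 157.33725490196076 lens [ 0.5722 -0.0077  0.2066] dist 0.10088593120537064 miss in tool [-0.0001 -0.0013 -0.    ] slant 45.10234643964603
fit [0.0001 0.0026 0.0303 0.0093 0.0873] 122.23095816769963 lens [ 0.5687 -0.0059  0.2096] dist 0.10559890925860488 miss in tool [-0.0022  0.0025  0.0001] slant 43.4237373220786
```

Request:
jog_arm --increments '[[[0,0,0,0,0,0,255],[0,0,0,0,0,0,255],[0,0,0,0,0,0,255],[0,0,0,0,0,0,255],[0,0,0,0,0,0,255]]]'

```text
clock: 13.05
tcp_pos: [0.5081, 0.0047, 0.2716]
orientation: [0.284, 0.737, 0.556, 0.257]
wrist_force: [0.7, -1.2, -0.6]
finger_gap: 0.0227
grip_force: 69.2
```

```bash
python3 -c "
from h import *
print(ticket.hand_in())"
```

```text
the job is handed in; nothing more can be done
None
```

I drew the torch straight up, held it on the green spot and then the yellow for over a second each, and handed in at about 13 s, still holding it steady on yellow: slant about 45°, lens about 10 cm away, estimated aim error 3 mm. No knocks showed in the wrist force readings; no verdict was returned.

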